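Slide the wet coaster down the drying board

ROBOT

A 6-joint arm with a two-finger parallel gripper is mounted at the origin on the work surface. World frame = base frame: x ahead of the robot, y to its left, z up, the work surface at z = 0. Lengths are in m, angles in degrees, forces in N, time in s.
With the tool pointing down it reaches from about 0.375 to 0.9 m from the base axis. Payload 3.1 kg.
Tool frame: the origin (TCP) lies at the very end of the fingers, on their centre line; the grasp point (between the pads) lies 19 mm behind it; z points along the fingers, y is the line along which they close (so a half turn about z gives the same grasp; the last joint's range is limited). The gripper opens to 87 mm and grips with 3 to 60 N. Pads are 19 mm wide; open, the fingers measure 117 mm over their backs; the gripper's body (75 mm by 190 mm) begins 51 mm behind the grasp point.
Start: joints at [-78.295, 30.224, 82.088, -0, 67.689, -10.227], TCP at [0.233, -0.58, 0.223] pointing down, gripper open.
Joint ranges: [-176.69, 176.69], [-43.24, 126.21], [12.49, 139.97], [-82, 262], [0, 151.66], [-163.58, 163.58]. Speed limits (degrees/s): [159.86, 159.86, 180, 180, 180, 180].

INTERFACE

Orientations are given as a 3x3 rotation matrix whose columns are the frame's x, y, z axes.
In Python, from rig import * gives the robot as it stands.
- The arm moves only by the tool jog_arm, never from a script. Its arguments are lists of equal length, an entry for each row: "delta_pos": the shift along the world's x, y, z in cm, a list of three; "turn": the turn about the world's z in degrees; "grip": the closure, from 0 (fully open) to 1 (shut). In form: {"delta_pos": [[x, y, z], ...], "turn": [turn, ...], "grip": [grip, ...]}. A call has 1 to 12 rows; each row is the pose to reach, as a shift and turn from the pose commanded when the call began; what a row does not reach only later rows make up. A row lasts 1/8 s, in which the tool goes at most 62.5 mm and 10.7 degrees, less where a joint would pass 70% of its speed; a pose out of reach is approached as far as the arm can. A call with a gripper value outside its range is refused whole. The fingers move at their own pace and stop on an object; the grip force is fixed at half the most. Time passes only in rows, so rows that repeat a pose let the fingers close. It gives the time, the measured TCP pose, the force, the opening and the grip force at its end, in the units of the state.
- read_state(): the state, without advancing time (a new reading comes with each control period).
- capture(name): name is "scene" or "top" or "wrist"; returns a dict with "color" (384x512x3 uint8, blue, green, red), "fovy" (degrees; the focal length in pixels is half the picture's height over the tangent of half this angle, whatever the lens; pixels are square), "cx", "cy" (the principal point, pixels), "camera_from_world" (4x4, takes a point from world to camera coordinates). Camera axes: x right, y up, looking along -z (the intrinsics and any distortion apply to the point x, -y, -z); pixel columns grow to the right and rows downward; lengths in m; the calibration is good to about 2 mm. A picture is of the moment at which its call begins. There is no depth.
- hand_in(): hands the job in; it is judged then, once.
The state is a dict: "time_s": time; "joint_positions": joint angles; "qvel": joint speeds; "tau": joint torques, N m; "position": TCP position; "tcp_rot": TCP orientation; "force": force on the tool from outside, world axes, zero at the start; "moment": the same for the moment, N m; "opening": opening from 0.0 (shut) to 1.0 (fully open); "grasp_force": force on a finger pad.
Only numpy, scipy, OpenCV 4.12 (cv2) and the standard library are available. Lean on these libraries where they do the work, as an engineer would, in place of code of your own. Each camera call takes 0.05 s, during which the arm holds its last target. There are 200 camera calls.

TASK

The square terracotta coaster on the hinged drying board has just been painted and must not be touched. Lift the board by its handle bar only until the coaster starts to slide, and hold the board steady at that angle so that the coaster glides down slowly to the wooden stop at the hinged end. Then lower the board gently flat onto its stand again, neither dropping it nor pressing it down, let go of it, and leave everything else on the table where it is.

Things in the scene. Friction and masses are not known exactly. Their poses are not given: they have to be found in the camera images.
- coaster: Square terracotta coaster 85 x 85 x 12 mm with a thin pale round disc on top, lying on the plywood board, 120 to 250 g. Origin: centre of its underside; z up from its top face. Its friction on the board differs from case to case: it starts to slide at a board angle somewhere between 0.29 and 0.51 rad, and once moving it speeds up if the board is steeper than that. The paint suffers above about 0.25 m/s.
- stand: Fixed low wooden stand, 340 x 210 mm. It carries the hinged plywood board: 300 mm long, 176 mm wide, 12 mm thick, 0.5 kg, top face 40 mm above the table when flat, with 10 mm high side strips. Origin: centre of its underside on the table. Its y axis runs along the board from the hinged end to the handle end, x across the board, z up.
- rest_block: Loose dark wooden block 120 x 40 x 28 mm, 0.4 kg, lying between the runners of the stand under the handle end of the board, which rests on it when flat, 120 mm from the middle of the stand. Origin: centre of its underside. When the board is laid back, its load on the block must stay under 18 N.
- board (a joint): Angle of the board in rad: 0 lying flat on the rest block, growing as the handle end rises, at most 0.9. The hinge is nearly free: let go, the board falls back. Lifting it by the bar takes about 3 to 5 N. Flat, it lies on the block with 3 to 4 N; pushing the bar down harder adds to that at once, as nothing there gives, so feel for the landing: 14 N more is too much.
- board_hinge (a point): Point on the hinge axis, mid-width, level with the board's top face. The point's axes turn with the board: x across it along the hinge axis, y along it towards the handle, z out of its top face; at joint 0 they agree with the stand's axes.
- board_stop (a point): Middle of the face of the 18 mm high wooden stop strip across the hinged end of the board, at the level of the board's top face, 19 mm along the board from the hinge axis. Same axes as board_hinge. When the coaster lies against the stop its origin is about 43 mm from this point along y (up to 48 mm if it lies a little askew).
- board_bar (a point): Middle of the steel handle bar: a round bar 12 mm thick and 100 mm long across the board (along the point's x) on two upright posts of the same thickness, its centre line 45 mm above the board's top face and 285 mm along the board from the hinge axis. Same axes as board_hinge. Can be pinched from above with the fingers closing along the board; it may turn in the grip as the board tilts.
- clay_pot: Bystander: terracotta pot, 80 mm wide, 75 mm tall, near the far side of the board. Origin: centre of its underside.
- paint_jar: Bystander: small glass jar with white lid, 44 mm wide, 45 mm tall, beyond the handle end of the board. Origin: centre of its underside.
- paint_brush: Bystander: brush with wooden handle, lying on the table on the robot's side of the board. Origin: underside.
- spray_bottle: Bystander: grey bottle with white cap, 60 mm wide, 150 mm tall, to the right of the stand. Origin: centre of its underside.
- saucer: Bystander: round terracotta saucer, 120 mm wide, 20 mm tall, to the left. Origin: centre of its underside.
- dibber: Bystander: dark wooden dibber, 170 mm long, 26 mm thick, lying on the table at the far left. Origin: centre of its thick end.
- nursery_pot: Bystander: black plastic pot, 90 mm wide, 80 mm tall, far left. Origin: centre of its underside.
Mind the look-alikes: they are no part of the job. What is shaped like the coaster but red or turquoise is not meant.

How it is judged (in metres and radians):
On the way, in this order (a step that is already met when the one before it is completed fails the run):
1. the board is raised in the gripper and the coaster has begun to slide by itself (y of coaster in the frame of board_stop below 0.138 m and value of joint board above 0.2 rad and contact force between the fingers and board above 0.3 N).
2. the coaster has come to rest against the stop while the board is held steady at the angle (y of coaster in the frame of board_stop below 0.05 m and value of joint board above 0.2 rad and velocity of joint board between -0.1 and 0.1 rad/s and contact force between the fingers and board above 0.3 N), for 0.3 s.
At the end, for the whole second after the job is handed in: the board lies flat on its stand (within 0.015 rad), and the coaster lies flat on it at rest against the stop (its centre at most 52 mm from the stop's face) (value of joint board below 0.015 rad and y of coaster in the frame of board_stop between 0.035 and 0.052 m and z of coaster in the frame of board_stop below 0.004 m and x of coaster in the frame of board_stop between -0.05 and 0.05 m and linear speed of coaster below 0.02 m/s); the robot touches nothing.
It fails at once if the robot touches the wet coaster (contact force between any of the fingers, the arm and coaster above 0.2 N).
It fails at once if the coaster moves faster than 0.25 m/s (linear speed of coaster above 0.25 m/s).
It fails at once if the board is dropped (falls faster than 1.0 rad/s), or moved at more than 0.3 rad/s while the coaster is sliding down (velocity of joint board below -1 rad/s or (y of coaster in the frame of board_stop between 0.056 and 0.136 m and (velocity of joint board above 0.3 rad/s or velocity of joint board below -0.3 rad/s))).
It fails at once if after the slide, the board is set or pressed down hard on the rest block (more than 18 N on it) (y of coaster in the frame of board_stop below 0.056 m and contact force between board and rest_block above 18 N).
It fails at once if a bystander is moved by more than 20 mm (distance of any of clay_pot, paint_jar, paint_brush, spray_bottle, saucer, dibber, nursery_pot from where it was at the start of the episode above 0.02 m).
It also fails if it takes over 72 s, if anything falls off the work surface, if the arm or the gripper's body presses on something with over 40 N, if the wrist force passes 120 N, or if a joint passes its speed limit or range.

## Working session

There is one attempt and no reset: what is moved stays moved. The work goes in short steps, Python scripts to look and compute and a tool call to move; the robot and the scene stay as the last step left them, time stands still between calls to the robot, and variables do not carry over. Pictures are saved under pics/ and viewed, at most 10 in all, crops included, and the job is handed in when it is done.

Besides the shell and the picture viewer there is one more tool, called after "Emit:" as name(argument=value, ...) on one line, values as JSON. jog_arm: Moves the arm, as the interface text tells. Its arguments: {"type":"object","properties":{"delta_pos":{"type":"array"},"turn":{"type":"array"},"grip":{"type":"array"}},"required":["delta_pos","turn","grip"]}

```bash
ls; mkdir -p pics
python3 - <<'E'
from rig import *
import cv2,json,numpy as np
ims=[]
for n in("scene","top"):
    c=capture(n);cv2.imwrite(f"pics/{n}0.png",c["color"]);print(n,c["fovy"],c["cx"],c["cy"],np.round(c["camera_from_world"],4).tolist(),[k for k in c])
    np.savez(f"{n}0.npz",**{k:v for k,v in c.items()})
    ims.append(c["color"])
s=read_state();print(s["time_s"],s["position"],s["tcp_rot"],s["force"],s["opening"])
E
```

```text
pics
scene 49.65732953570606 258.5172674037158 194.68922834926124 [[-0.5578, 0.8299, -0.0107, 0.3039], [-0.706, -0.4676, 0.532, 0.3418], [0.4365, 0.3043, 0.8467, -1.5121], [0.0, 0.0, 0.0, 1.0]] ['color', 'fovy', 'cx', 'cy', 'camera_from_world']
top 42.645365120662525 260.16183082909356 194.31561722646407 [[-0.016, -0.9998, -0.0138, 0.021], [0.9799, -0.0184, 0.1986, -0.5387], [-0.1988, -0.0103, 0.98, -1.4206], [0.0, 0.0, 0.0, 1.0]] ['color', 'fovy', 'cx', 'cy', 'camera_from_world']
0.1 [ 0.23332014 -0.57909549  0.22164498] [[ 9.27637369e-01  3.73481908e-01 -4.19457880e-04]
 [ 3.73481986e-01 -9.27635366e-01  1.95820588e-03]
 [ 3.42250503e-04 -1.97316491e-03 -9.99997995e-01]] [-0.53148185 -0.03132702 -0.06483822] 0.9963123658970447
```

View pics/top0.png

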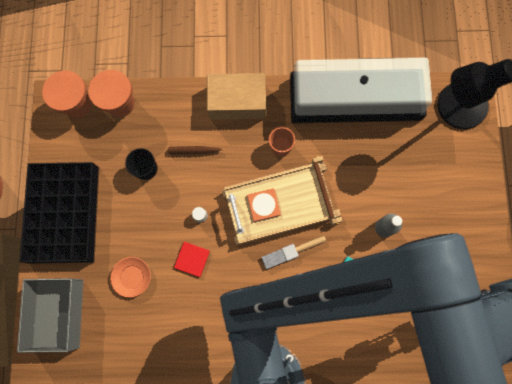

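View pics/scene0.png

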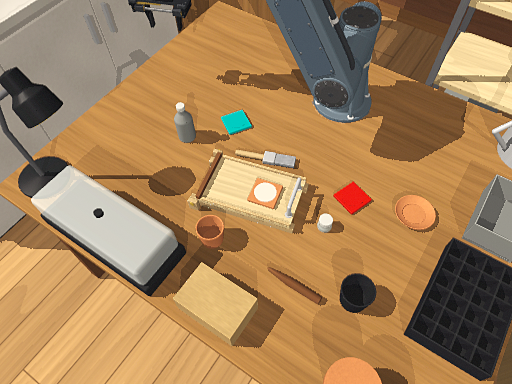

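The top view shows the board with its bar at about (236,213), the coaster at (264,205), the stop/hinge end at (327,190), and the jar at (199,214). The scene view agrees: bar at about (296,197), coaster at (265,192).

Run:
```python
import cv2,numpy as np
a=np.load("top0.npz")["color"][145:255,185:350];b=np.load("scene0.npz")["color"][140:240,180:340]
f=lambda i:cv2.resize(i,(640,int(i.shape[0]*640/i.shape[1])),interpolation=cv2.INTER_CUBIC)
a=f(a);b=f(b);print(a.shape,b.shape)
cv2.imwrite("pics/crop_t.png",a);cv2.imwrite("pics/crop_s.png",b)
```

```text
(426, 640, 3) (400, 640, 3)
```

View pics/crop_t.png

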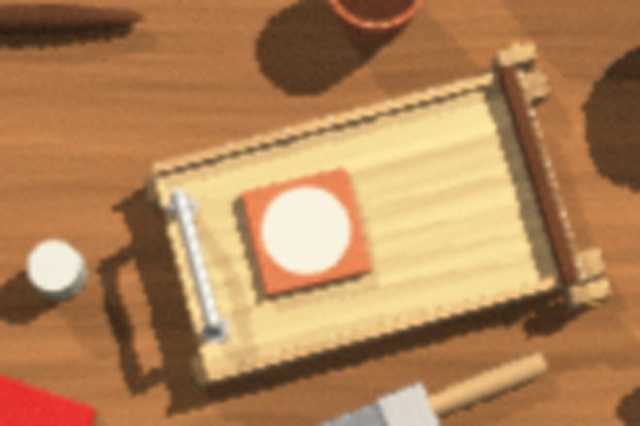

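View pics/crop_s.png

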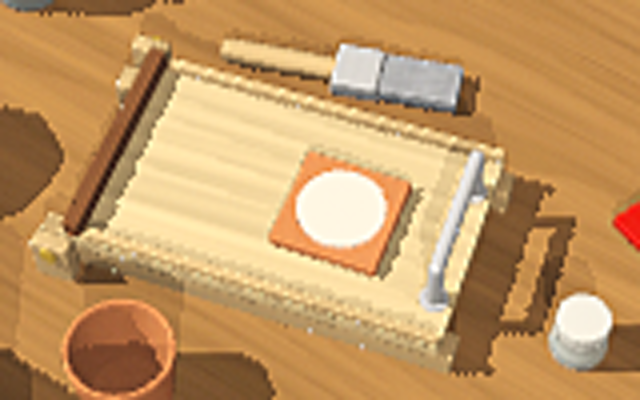

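The crops show the bar from (180,197) to (213,330) in the top crop and from (476,157) to (437,296) in the scene crop. The disc is at (306,230) in the top crop and (341,208) in the scene crop.

```bash
cat > h.py <<'E'
import numpy as np
def ray(c,p):
    f=192/np.tan(np.radians(c["fovy"])/2); T=c["camera_from_world"]; R=T[:3,:3]
    d=R.T@np.array([(p[0]-c["cx"])/f,-(p[1]-c["cy"])/f,-1]); return -R.T@T[:3,3],d
def onz(c,p,z):
    o,d=ray(c,p); return o+d*(z-o[2])/d[2]
E
python3 - <<'E'
import numpy as np
from h import *
t=np.load("top0.npz");s=np.load("scene0.npz")
T=lambda x,y:(185+x/3.879-.4,145+y/3.879-.4);S=lambda x,y:(180+x/4-.4,140+y/4-.4)
for n,a,b,z in[("barfar",(180,197),(476-39,296),.085),("barnear",(213,330),(476,157),.085),("disc",(306,230),(341,208),.0525),("stop far end top",(505,68),(72,225),.058),("stop near",(570,280),(160,58),.058),("cornfar handle",(155,175),(445,345),.05),("corn near handle",(203,372),(502,155),.05),("jar lid",(56,268),(583,322),.045)]:
    P=onz(t,T(*a),z);Q=onz(s,S(*b),z);o1,d1=ray(t,T(*a));o2,d2=ray(s,S(*b))
    k=np.linalg.lstsq(np.c_[d1,-d2],o2-o1,rcond=None)[0]
    print(n,P.round(4),Q.round(4),"tri",((o1+d1*k[0]+o2+d2*k[1])/2).round(4))
E
```

```text
barfar [0.5311 0.0969 0.085 ] [0.5517 0.1085 0.085 ] tri [0.5368 0.0999 0.055 ]
barnear [0.4294 0.0727 0.085 ] [0.4351 0.0704 0.085 ] tri [0.431  0.071  0.0799]
disc [0.5099 0.0022 0.0525] [5.103e-01 4.000e-04 5.250e-02] tri [0.5102 0.0014 0.053 ]
stop far end top [ 0.6344 -0.1553  0.058 ] [ 0.636 -0.156  0.058] tri [ 0.6352 -0.156   0.0566]
stop near [ 0.4664 -0.1984  0.058 ] [ 0.4748 -0.1949  0.058 ] tri [ 0.4684 -0.2003  0.0471]
cornfar handle [0.556  0.1188 0.05  ] [0.5648 0.1254 0.05  ] tri [0.5585 0.1211 0.0359]
corn near handle [0.402  0.0825 0.05  ] [0.4007 0.0758 0.05  ] tri [0.4026 0.0797 0.0548]
jar lid [0.485  0.1959 0.045 ] [0.4913 0.1974 0.045 ] tri [0.4866 0.1966 0.0367]
```

Emit:
jog_arm(delta_pos=[[4,5,0],[8,11,0],[12,17,0],[16,23,0],[19,29,0],[21,35,0],[23,41,0],[24.3,47,0],[24.8,53,0],[24.8,59,0],[24.8,64,0],[24.8,66.5,0]], turn=[-1,-2,-3,-4,-5,-6,-7,-7.6,-7.6,-7.6,-7.6,-7.6], grip=[0,0,0,0,0,0,0,0,0,0,0.2,0.4])

```text
time_s: 1.6
position: [0.4807, 0.0879, 0.2223]
tcp_rot: [[0.968, 0.249, -0.001], [0.249, -0.968, 0.0], [-0.001, -0.001, -1.0]]
force: [0.1, -0.9, 0.4]
opening: 0.851
grasp_force: 0.0
```

Emit:
jog_arm(delta_pos=[[0,0,-2],[0,0,-4],[0,0,-6],[0,0,-6],[0,0,-6]], turn=[0,0,0,0,0], grip=[0.4,0.4,0.4,0.4,0.4])

```text
time_s: 2.22
position: [0.4818, 0.0852, 0.1629]
tcp_rot: [[0.969, 0.247, 0.001], [0.247, -0.969, -0.0], [0.0, 0.0, -1.0]]
force: [-0.6, -1.5, -0.2]
opening: 0.599
grasp_force: 0.0
```

Run:
```python
from rig import *
import cv2,numpy as np
ims=[]
for n in("wrist","top","scene"):
    c=capture(n);np.savez(f"{n}1.npz",**c);ims.append(c["color"])
s=read_state();print(s["time_s"],s["position"],np.round(s["tcp_rot"],4).tolist(),s["force"],s["opening"])
f=lambda i:cv2.resize(i,None,fx=2.4,fy=2.4,interpolation=cv2.INTER_CUBIC)
cv2.imwrite("pics/wr1.png",ims[0]);
cv2.imwrite("pics/ts1.png",np.hstack([f(ims[1][145:275,185:350]),f(ims[2][140:270,180:340])]))
```

```text
2.375 [0.48209065 0.08518498 0.16334306] [[0.9689, 0.2474, 0.0018], [0.2474, -0.9689, -0.0001], [0.0017, 0.0005, -1.0]] [-0.34597088 -0.37582781  0.24087871] 0.6036387958101884
```

View pics/wr1.png

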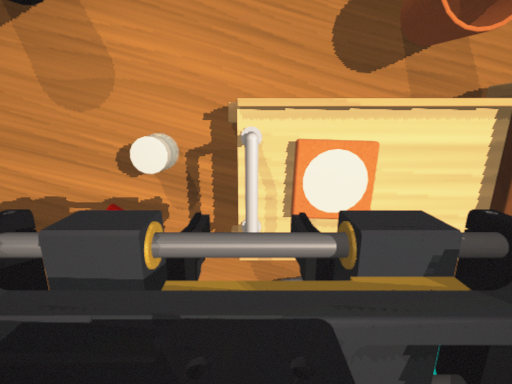

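View pics/ts1.png

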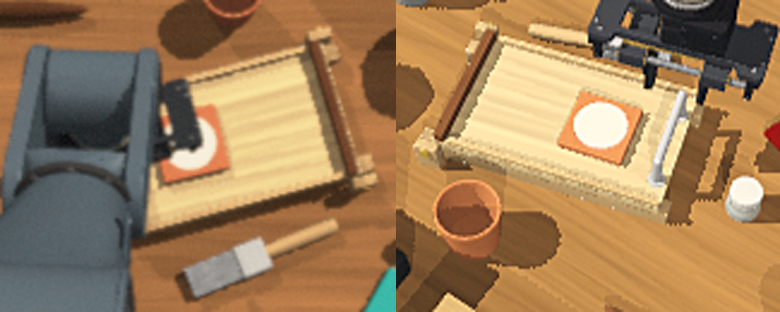

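The wrist view shows the bar upright at column ~252, with its far end at row ~133. The fingers straddle it at columns ~190 and ~307, and the disc is at (335,181). The scene view shows the coaster clearly and the top view is partly blocked by the arm.

Run:
```python
import numpy as np
from h import *
w=np.load("wrist1.npz");s=np.load("scene1.npz")
print(w["cx"],w["cy"],w["fovy"])
A=onz(w,(252,131),.087);B=onz(w,(252,225),.087);print(A,B)
D=onz(w,(335,181),.0525);print("disc",D)
u=np.array([-.2474,.9689]);v=np.array([.9689,.2474])
for q in(A,B,D):print("along,across rel TCP",u@(q[:2]-[.4818,.0852]),v@(q[:2]-[.4818,.0852]))
a=onz(w,(237,104),.05);b=onz(w,(500,101),.05);d=(a-b);print("edge yaw",np.degrees(np.arctan2(-d[0],d[1])),a)
# scene disc
im=s["color"].astype(int);m=(im.min(2)>200)
ys,xs=np.nonzero(m[175:215,245:285]);print(len(xs),onz(s,(xs.mean()+245,ys.mean()+175),.0525))
```

```text
249.89349307398976 189.78384789944096 71.48315150950955
[0.54008634 0.09840417 0.087     ] [0.45469539 0.07649862 0.087     ]
disc [0.51080332 0.0005429  0.0525    ]
along,across rel TCP -0.0016265201311900662 0.05974034365403462
along,across rel TCP -0.0017250893197938745 -0.02841437763330889
along,across rel TCP -0.08919969068817804 0.0071571533797738715
edge yaw 14.89525211585916 [0.56059564 0.11874204 0.05      ]
332 [5.10922450e-01 3.72658972e-04 5.25000000e-02]
```

Emit:
jog_arm(delta_pos=[[0.6,0,-1.5],[0.6,0,-3.5],[0.6,0,-5.5],[0.6,0,-7.5],[0.6,0,-9],[0.6,0,-9.7],[0.6,0,-9.7],[0.6,0,-9.7]], turn=[0,0,0,0,0,0,0,0], grip=[0.4,0.4,0.4,0.4,0.4,0.4,0.4,0.4])

```text
time_s: 3.38
position: [0.4879, 0.0853, 0.066]
tcp_rot: [[0.969, 0.248, 0.001], [0.248, -0.969, -0.0], [0.001, 0.0, -1.0]]
force: [-0.3, -0.6, 0.2]
opening: 0.599
grasp_force: 0.0
```

Emit:
jog_arm(delta_pos=[[0,0,0],[0,0,0],[0,0,0],[0,0,0],[0,0,0],[0,0,0],[0,0,0],[0,0,0]], turn=[0,0,0,0,0,0,0,0], grip=[0.6,0.7,0.8,0.9,1,1,1,1])

```text
time_s: 4.38
position: [0.4874, 0.0854, 0.0656]
tcp_rot: [[0.969, 0.247, -0.0], [0.247, -0.969, 0.0], [-0.0, -0.0, -1.0]]
force: [0.0, 2.2, 0.8]
opening: 0.126
grasp_force: 30.0
```

```bash
cat >> h.py <<'E'
def off(th): # cm shift from flat grasp
    c,s=np.cos(th),np.sin(th); a=28.5*(c-1)-4.5*s; return np.array([-.2474*a,.9689*a,28.5*s+4.5*(c-1)])
def look(tag=""):
    from rig import capture,read_state
    from scipy.optimize import brentq
    st=read_state(); dz=(st["position"][2]-.0656)*100
    th=brentq(lambda t:off(t)[2]-dz,-.1,.9)
    c=capture("scene"); im=c["color"].astype(int)
    # terracotta surrounds: pick bright low-saturation blob of disc near expectation
    import cv2
    H=np.array([.4866,.0838])-np.array([-.2474,.9689])*.285   # hinge xy, top face z=.04
    o,d=ray(c,(0,0)); u=np.array([-.2474,.9689,0]); n=np.array([-u[0]*np.sin(th),-u[1]*np.sin(th),np.cos(th)])
    ub=np.array([u[0]*np.cos(th),u[1]*np.cos(th),np.sin(th)]); h=np.array([*H,.04])
    m=((im.min(2)>175)&(im.max(2)-im.min(2)<60)).astype(np.uint8)
    N,_,stt,cen=cv2.connectedComponentsWithStats(m)
    out=[]
    for i in range(1,N):
        if 150<stt[i,4]<900 and 170<cen[i][0]<310 and 90<cen[i][1]<230:
            o,d=ray(c,cen[i]); p=o+d*(((h+n*.0125)-o)@n)/(d@n); q=p-h
            out.append((stt[i,4],*(round(float(k),1) for k in cen[i]),"y",round(float(q@ub)-.019,4),"x",round(float(q@[.9689,.2474,0]),4)))
    print(tag,"t",round(st["time_s"],2),"th",round(th,4),"F",np.round(st["force"],1),"grip",round(st["grasp_force"],1),out)
    return c,st
E
python3 -c "
from h import *
look()
for t in [.025,.05,.075,.1,.125,.15,.175,.2,.225,.25,.265,.28]: print(t,off(t).round(2))"
```

```text
t 4.38 th -0.0002 F [0.  2.2 0.8] grip 30.0 [(np.int32(310), 264.7, 192.3, 'y', 0.1798, 'x', 0.005)]
0.025 [ 0.03 -0.12  0.71]
0.05 [ 0.06 -0.25  1.42]
0.075 [ 0.1  -0.4   2.12]
0.1 [ 0.15 -0.57  2.82]
0.125 [ 0.19 -0.76  3.52]
0.15 [ 0.25 -0.96  4.21]
0.175 [ 0.3  -1.18  4.89]
0.2 [ 0.36 -1.42  5.57]
0.225 [ 0.43 -1.67  6.25]
0.25 [ 0.49 -1.94  6.91]
0.265 [ 0.54 -2.11  7.31]
0.28 [ 0.58 -2.28  7.7 ]
```

Emit:
jog_arm(delta_pos=[[0.03,-0.12,0.71],[0.06,-0.25,1.42],[0.1,-0.4,2.12],[0.15,-0.57,2.82],[0.19,-0.76,3.52],[0.25,-0.96,4.21],[0.3,-1.18,4.89],[0.36,-1.42,5.57],[0.43,-1.67,6.25],[0.46,-1.8,6.58],[0.49,-1.94,6.91],[0.49,-1.94,6.91]], turn=[0,0,0,0,0,0,0,0,0,0,0,0], grip=[1,1,1,1,1,1,1,1,1,1,1,1])

```text
time_s: 5.92
position: [0.4923, 0.0663, 0.1353]
tcp_rot: [[0.969, 0.247, 0.0], [0.247, -0.969, 0.001], [0.001, -0.001, -1.0]]
force: [0.3, 6.1, -2.1]
opening: 0.123
grasp_force: 30.0
```

```bash
python3 -c "
from h import *
import cv2
c,s=look()
cv2.imwrite('pics/lift.png',c['color'][60:270,130:370].repeat(2,0).repeat(2,1))
for t in np.arange(.25,.53,.01): print(round(t,3),(off(t)-off(.25)).round(2),off(t).round(2))"
```

```text
t 5.92 th 0.2521 F [ 0.3  6.1 -2.1] grip 30.0 [(np.int32(326), 261.9, 182.0, 'y', 0.1801, 'x', 0.0036)]
0.25 [0. 0. 0.] [ 0.49 -1.94  6.91]
0.26 [ 0.03 -0.11  0.26] [ 0.52 -2.05  7.18]
0.27 [ 0.06 -0.23  0.53] [ 0.55 -2.16  7.44]
0.28 [ 0.09 -0.34  0.79] [ 0.58 -2.28  7.7 ]
0.29 [ 0.12 -0.46  1.05] [ 0.61 -2.4   7.96]
0.3 [ 0.15 -0.58  1.31] [ 0.64 -2.52  8.22]
0.31 [ 0.18 -0.71  1.57] [ 0.68 -2.65  8.48]
0.32 [ 0.21 -0.84  1.83] [ 0.71 -2.77  8.74]
0.33 [ 0.25 -0.97  2.08] [ 0.74 -2.9   8.99]
0.34 [ 0.28 -1.1   2.34] [ 0.77 -3.03  9.25]
0.35 [ 0.31 -1.23  2.59] [ 0.81 -3.17  9.5 ]
0.36 [ 0.35 -1.37  2.84] [ 0.84 -3.31  9.75]
0.37 [ 0.39 -1.51  3.09] [ 0.88 -3.45 10.  ]
0.38 [ 0.42 -1.65  3.34] [ 0.92 -3.59 10.25]
0.39 [ 0.46 -1.79  3.59] [ 0.95 -3.73 10.5 ]
0.4 [ 0.5  -1.94  3.83] [ 0.99 -3.88 10.74]
0.41 [ 0.53 -2.09  4.08] [ 1.03 -4.03 10.99]
0.42 [ 0.57 -2.24  4.32] [ 1.07 -4.18 11.23]
0.43 [ 0.61 -2.39  4.56] [ 1.11 -4.33 11.47]
0.44 [ 0.65 -2.55  4.8 ] [ 1.15 -4.49 11.71]
0.45 [ 0.69 -2.71  5.04] [ 1.19 -4.65 11.95]
0.46 [ 0.73 -2.87  5.27] [ 1.23 -4.81 12.18]
0.47 [ 0.77 -3.03  5.51] [ 1.27 -4.97 12.42]
0.48 [ 0.82 -3.2   5.74] [ 1.31 -5.13 12.65]
0.49 [ 0.86 -3.36  5.97] [ 1.35 -5.3  12.88]
0.5 [ 0.9  -3.53  6.2 ] [ 1.4  -5.47 13.11]
0.51 [ 0.95 -3.71  6.43] [ 1.44 -5.64 13.34]
0.52 [ 0.99 -3.88  6.66] [ 1.49 -5.82 13.57]
0.53 [ 1.04 -4.06  6.88] [ 1.53 -5.99 13.79]
```

View pics/lift.png

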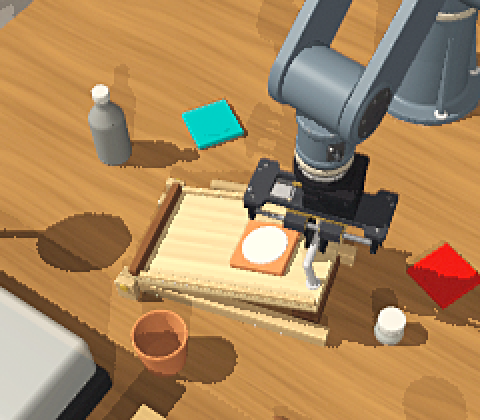

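The lifted view shows the bar held in the fingers and the coaster still at its place on the tilted board. I'll creep up in 0.02 rad steps.

Emit:
jog_arm(delta_pos=[[0.03,-0.11,0.26],[0.06,-0.23,0.53],[0.09,-0.34,0.79],[0.09,-0.34,0.79]], turn=[0,0,0,0], grip=[1,1,1,1])

```text
time_s: 6.48
position: [0.4931, 0.063, 0.1431]
tcp_rot: [[0.969, 0.247, 0.0], [0.247, -0.969, 0.001], [0.0, -0.001, -1.0]]
force: [0.3, 7.0, -2.3]
opening: 0.128
grasp_force: 30.0
```

```bash
python3 -c "
from h import *
look()"
```

```text
t 6.47 th 0.282 F [ 0.3  7.  -2.3] grip 30.0 [(np.int32(318), 261.4, 180.7, 'y', 0.1803, 'x', 0.0036)]
```

Emit:
jog_arm(delta_pos=[[0.01,-0.06,0.13],[0.03,-0.12,0.26],[0.05,-0.18,0.39],[0.06,-0.24,0.52]], turn=[0,0,0,0], grip=[1,1,1,1])

```text
time_s: 7.02
position: [0.4937, 0.0607, 0.1482]
tcp_rot: [[0.969, 0.247, 0.0], [0.247, -0.969, 0.001], [0.0, -0.001, -1.0]]
force: [2.3, 5.9, -3.0]
opening: 0.126
grasp_force: 30.0
```

```bash
python3 -c "
from h import *
look()"
```

```text
t 7.03 th 0.3015 F [ 2.3  5.9 -3. ] grip 30.0 [(np.int32(320), 260.9, 180.0, 'y', 0.1803, 'x', 0.004)]
```

Emit:
jog_arm(delta_pos=[[0.01,-0.06,0.13],[0.03,-0.12,0.26],[0.05,-0.19,0.39],[0.07,-0.25,0.52]], turn=[0,0,0,0], grip=[1,1,1,1])

```text
time_s: 7.58
position: [0.4943, 0.0582, 0.1534]
tcp_rot: [[0.969, 0.247, -0.0], [0.247, -0.969, 0.002], [0.0, -0.002, -1.0]]
force: [1.2, 6.4, -1.5]
opening: 0.121
grasp_force: 30.0
```

```bash
python3 -c "
from h import *
look()"
```

```text
t 7.58 th 0.3215 F [ 1.2  6.4 -1.5] grip 30.0 [(np.int32(320), 260.5, 179.2, 'y', 0.1806, 'x', 0.0041)]
```

Emit:
jog_arm(delta_pos=[[0.01,-0.06,0.13],[0.03,-0.13,0.25],[0.05,-0.19,0.38],[0.06,-0.26,0.51]], turn=[0,0,0,0], grip=[1,1,1,1])

```text
time_s: 8.12
position: [0.495, 0.0557, 0.1585]
tcp_rot: [[0.969, 0.247, 0.0], [0.247, -0.969, 0.002], [0.0, -0.002, -1.0]]
force: [0.4, 6.5, -2.4]
opening: 0.125
grasp_force: 30.0
```

```bash
python3 -c "
from h import *
look()"
```

```text
t 8.12 th 0.3417 F [ 0.4  6.5 -2.4] grip 30.0 [(np.int32(312), 259.8, 178.3, 'y', 0.1803, 'x', 0.0044)]
```

Emit:
jog_arm(delta_pos=[[0.02,-0.07,0.12],[0.03,-0.14,0.25],[0.05,-0.21,0.38],[0.07,-0.28,0.5]], turn=[0,0,0,0], grip=[1,1,1,1])

```text
time_s: 8.68
position: [0.4956, 0.0531, 0.1635]
tcp_rot: [[0.969, 0.247, 0.0], [0.247, -0.969, 0.002], [0.001, -0.002, -1.0]]
force: [1.3, 6.7, -1.4]
opening: 0.123
grasp_force: 30.0
```

```bash
python3 -c "
from h import *
look()"
```

```text
t 8.68 th 0.3617 F [ 1.3  6.7 -1.4] grip 30.0 [(np.int32(308), 256.4, 177.2, 'y', 0.1706, 'x', 0.0041)]
```

Sliding has begun, so I'll ease back slightly.

Emit:
jog_arm(delta_pos=[[-0.02,0.07,-0.12],[-0.04,0.14,-0.25]], turn=[0,0], grip=[1,1])

```text
time_s: 8.98
position: [0.4953, 0.0544, 0.1611]
tcp_rot: [[0.969, 0.247, 0.0], [0.247, -0.969, 0.002], [0.001, -0.002, -1.0]]
force: [0.5, 7.0, -1.2]
opening: 0.128
grasp_force: 30.0
```

```bash
python3 -c "
from h import *
look();look()"
```

```text
t 8.97 th 0.3521 F [ 0.5  7.  -1.2] grip 30.0 [(np.int32(300), 248.1, 177.0, 'y', 0.1425, 'x', 0.0037)]
 t 9.03 th 0.3516 F [ 0.7  7.2 -1.2] grip 30.0 [(np.int32(299), 246.4, 176.8, 'y', 0.1363, 'x', 0.0035)]
```

Emit:
jog_arm(delta_pos=[[-0.01,0.06,-0.1],[-0.02,0.1,-0.18]], turn=[0,0], grip=[1,1])

```text
time_s: 9.32
position: [0.4951, 0.0553, 0.1594]
tcp_rot: [[0.969, 0.247, 0.0], [0.247, -0.969, 0.002], [0.001, -0.001, -1.0]]
force: [0.2, 6.5, -0.7]
opening: 0.126
grasp_force: 30.0
```

```bash
python3 -c "
from h import *
look();look()"
```

```text
t 9.32 th 0.3452 F [ 0.2  6.5 -0.7] grip 30.0 [(np.int32(286), 234.2, 176.3, 'y', 0.0945, 'x', 0.0041)]
 t 9.38 th 0.3448 F [-0.5  6.8 -0.6] grip 30.0 [(np.int32(280), 232.0, 176.0, 'y', 0.0869, 'x', 0.0036)]
```

Emit:
jog_arm(delta_pos=[[-0.01,0.05,-0.08],[-0.01,0.05,-0.08],[-0.01,0.05,-0.08],[-0.01,0.05,-0.08],[-0.01,0.05,-0.08],[-0.01,0.05,-0.08],[-0.01,0.05,-0.08],[-0.01,0.05,-0.08]], turn=[0,0,0,0,0,0,0,0], grip=[1,1,1,1,1,1,1,1])

```text
time_s: 10.42
position: [0.4949, 0.0557, 0.1586]
tcp_rot: [[0.969, 0.247, 0.0], [0.247, -0.969, 0.001], [0.0, -0.001, -1.0]]
force: [0.3, 5.7, -0.6]
opening: 0.123
grasp_force: 30.0
```

```bash
python3 -c "
from h import *
look();look();c,s=look()
th=.34
print(s['position'])
import cv2
cv2.imwrite('pics/stop.png',c['color'][100:240,130:370].repeat(2,0).repeat(2,1))"
```

```text
t 10.43 th 0.3421 F [ 0.3  5.7 -0.6] grip 30.0 [(np.int32(269), 220.0, 175.1, 'y', 0.0441, 'x', 0.0034)]
 t 10.47 th 0.3421 F [ 0.4  6.  -0.6] grip 30.0 [(np.int32(269), 220.0, 175.1, 'y', 0.0441, 'x', 0.0034)]
 t 10.53 th 0.3421 F [ 0.3  6.3 -1.4] grip 30.0 [(np.int32(269), 220.0, 175.1, 'y', 0.0441, 'x', 0.0034)]
[0.49498126 0.0557268  0.15860615]
```

View pics/stop.png

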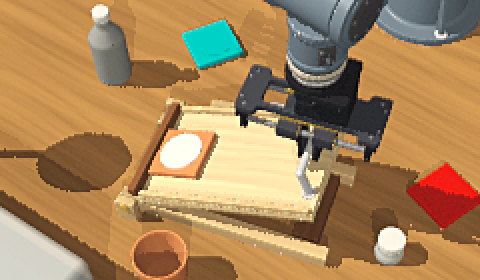

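The coaster is at the stop (y 0.044 m) at disc crop pixel (180,151), and the board is held steady. Now I'll lower it.

Emit:
jog_arm(delta_pos=[[-0.06,0.25,-0.5],[-0.13,0.5,-1.02],[-0.19,0.74,-1.54],[-0.25,0.97,-2.06],[-0.3,1.19,-2.59],[-0.36,1.4,-3.13],[-0.41,1.6,-3.67],[-0.46,1.79,-4.21],[-0.5,1.97,-4.76],[-0.54,2.14,-5.3],[-0.58,2.3,-5.86],[-0.62,2.45,-6.42]], turn=[0,0,0,0,0,0,0,0,0,0,0,0], grip=[1,1,1,1,1,1,1,1,1,1,1,1])

```text
time_s: 12.08
position: [0.4889, 0.0798, 0.0942]
tcp_rot: [[0.969, 0.248, 0.0], [0.248, -0.969, -0.0], [0.0, 0.0, -1.0]]
force: [0.4, 5.3, -0.3]
opening: 0.123
grasp_force: 30.0
```

Emit:
jog_arm(delta_pos=[[0,0,0],[-0.03,0.1,-0.42],[-0.06,0.2,-0.84],[-0.09,0.32,-1.4],[-0.1,0.38,-1.7],[-0.11,0.42,-1.96],[-0.11,0.42,-1.96],[-0.11,0.42,-1.96]], turn=[0,0,0,0,0,0,0,0], grip=[1,1,1,1,1,1,1,1])

```text
time_s: 13.08
position: [0.4878, 0.084, 0.0746]
tcp_rot: [[0.969, 0.248, 0.0], [0.248, -0.969, -0.0], [0.0, 0.0, -1.0]]
force: [-0.1, 6.1, -1.1]
opening: 0.125
grasp_force: 30.0
```

```bash
python3 -c "
from h import *
c,s=look();print(s['position'])"
```

```text
t 13.07 th 0.0318 F [-0.1  6.1 -1.1] grip 30.0 [(np.int32(319), 222.6, 179.0, 'y', 0.0434, 'x', 0.0029)]
[0.487818   0.08396102 0.07463919]
```

Emit:
jog_arm(delta_pos=[[0,0.03,-0.15],[-0.01,0.06,-0.3],[-0.02,0.09,-0.45],[-0.02,0.11,-0.6],[-0.03,0.13,-0.72],[-0.03,0.13,-0.76],[-0.03,0.13,-0.76],[-0.03,0.13,-0.76]], turn=[0,0,0,0,0,0,0,0], grip=[1,1,1,1,1,1,1,1])

```text
time_s: 14.12
position: [0.4875, 0.0852, 0.0671]
tcp_rot: [[0.969, 0.248, -0.0], [0.248, -0.969, -0.0], [-0.0, 0.0, -1.0]]
force: [-0.4, 6.3, -0.9]
opening: 0.129
grasp_force: 30.0
```

```bash
python3 -c "
from h import *
c,s=look();print(s['position'],s['moment'])"
```

```text
t 14.12 th 0.0051 F [-0.4  6.3 -0.9] grip 30.0 [(np.int32(315), 222.8, 179.4, 'y', 0.0433, 'x', 0.003)]
[0.48747157 0.08520788 0.06705308] [ 0.74242364 -0.01938496 -0.02394372]
```

Emit:
jog_arm(delta_pos=[[0,0.01,-0.04],[0,0.01,-0.08],[0,0.01,-0.08],[0,0.01,-0.08]], turn=[0,0,0,0], grip=[1,1,1,1])

```text
time_s: 14.68
position: [0.4874, 0.0854, 0.0662]
tcp_rot: [[0.969, 0.248, -0.0], [0.248, -0.969, -0.0], [-0.0, -0.0, -1.0]]
force: [-0.6, 6.8, -0.9]
opening: 0.125
grasp_force: 30.0
```

Emit:
jog_arm(delta_pos=[[0,0,-0.03],[0,0,-0.03],[0,0,-0.03]], turn=[0,0,0], grip=[1,1,1])

```text
time_s: 15.05
position: [0.4875, 0.0853, 0.066]
tcp_rot: [[0.969, 0.248, -0.0], [0.248, -0.969, -0.0], [-0.0, -0.0, -1.0]]
force: [-0.4, 5.5, -1.3]
opening: 0.128
grasp_force: 30.0
```

Emit:
jog_arm(delta_pos=[[0,0,-0.02],[0,0,-0.02],[0,0,-0.02]], turn=[0,0,0], grip=[1,1,1])

```text
time_s: 15.42
position: [0.4875, 0.0854, 0.0658]
tcp_rot: [[0.969, 0.248, -0.0], [0.248, -0.969, 0.0], [-0.0, -0.0, -1.0]]
force: [0.5, 6.2, -1.2]
opening: 0.129
grasp_force: 30.0
```

Emit:
jog_arm(delta_pos=[[0,0,-0.01],[0,0,-0.01],[0,0,-0.01]], turn=[0,0,0], grip=[1,1,1])

```text
time_s: 15.8
position: [0.4875, 0.0854, 0.0658]
tcp_rot: [[0.969, 0.248, -0.0], [0.248, -0.969, 0.0], [-0.0, -0.0, -1.0]]
force: [0.4, 6.1, 0.4]
opening: 0.129
grasp_force: 30.0
```

Emit:
jog_arm(delta_pos=[[0,0,-0.01],[0,0,-0.01],[0,0,-0.01]], turn=[0,0,0], grip=[1,1,1])

```text
time_s: 16.18
position: [0.4874, 0.0854, 0.0658]
tcp_rot: [[0.969, 0.248, 0.0], [0.248, -0.969, 0.0], [0.0, -0.0, -1.0]]
force: [-0.9, 6.6, 1.3]
opening: 0.125
grasp_force: 30.0
```

```bash
python3 -c "
from h import *
for i in range(4): c,s=look();print(s['position'],s['moment'])"
```

```text
t 16.18 th 0.0008 F [-0.9  6.6  1.3] grip 30.0 [(np.int32(318), 222.8, 179.4, 'y', 0.0435, 'x', 0.0029)]
[0.48744786 0.08537503 0.06582212] [0.78366472 0.05739416 0.03164886]
 t 16.23 th 0.0007 F [-0.1  5.9  0.3] grip 30.0 [(np.int32(318), 222.8, 179.4, 'y', 0.0435, 'x', 0.0029)]
[0.48743102 0.08540397 0.06581124] [0.91869184 0.07150382 0.02220409]
 t 16.27 th 0.0007 F [-0.3  5.3  0.7] grip 30.0 [(np.int32(318), 222.8, 179.4, 'y', 0.0435, 'x', 0.0029)]
[0.48746398 0.0853859  0.06580851] [0.85664465 0.06701232 0.01268652]
 t 16.32 th 0.0007 F [-0.7  6.3  0.6] grip 30.0 [(np.int32(318), 222.8, 179.4, 'y', 0.0435, 'x', 0.0029)]
[0.48741342 0.08538857 0.06579699] [0.89468274 0.06447676 0.02045292]
```

The board is resting on the block: Fz has risen from -1 to about +0.7 N. I'll release and retreat.

Emit:
jog_arm(delta_pos=[[0,0,0],[0,0,0],[0,0,0],[0,0,0],[0,0,0],[0,0,0],[0,0,0],[0,0,0]], turn=[0,0,0,0,0,0,0,0], grip=[0.8,0.7,0.6,0.5,0.4,0.4,0.4,0.4])

```text
time_s: 17.38
position: [0.4875, 0.0852, 0.065]
tcp_rot: [[0.969, 0.248, -0.0], [0.248, -0.969, 0.0], [-0.0, -0.0, -1.0]]
force: [-0.0, -0.5, 0.2]
opening: 0.601
grasp_force: 0.0
```

Emit:
jog_arm(delta_pos=[[0,0,0.5],[0,0,1.5],[0,0,3],[0,0,5],[0,0,7],[0,0,9],[0,0,11],[0,0,12],[0,0,12],[0,0,12]], turn=[0,0,0,0,0,0,0,0,0,0], grip=[0.4,0.4,0.4,0.4,0.4,0.4,0.4,0.4,0.4,0.4])

```text
time_s: 18.62
position: [0.487, 0.0852, 0.1846]
tcp_rot: [[0.969, 0.248, -0.001], [0.248, -0.969, 0.0], [-0.001, -0.0, -1.0]]
force: [0.6, -0.0, -0.6]
opening: 0.6
grasp_force: 0.0
```

```bash
python3 -c "
from h import *
c,s=look();print(s['position'],s['opening'])
import cv2
cv2.imwrite('pics/end.png',c['color'][100:240,130:370].repeat(2,0).repeat(2,1))"
```

```text
t 18.62 th 0.4481 F [ 0.6 -0.  -0.6] grip 0.0 [(np.int32(318), 222.8, 179.4, 'y', 0.0703, 'x', 0.0255)]
[0.48701518 0.08518797 0.18463555] 0.5998351491791898
```

View pics/end.png

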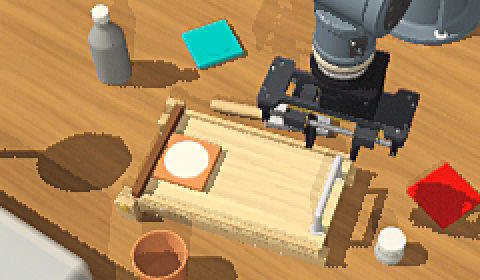

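The board lies flat, the coaster is against the stop with its disc at the same pixel (222.8,179.4) as before release, and the gripper is clear.

```bash
python3 -c "
from rig import *
print(hand_in())"
```

```text
the job is handed in; nothing more can be done
None
```

The job is handed in at about 19 s: the coaster glided to the stop (about 0.044 m from it) with the board held near 0.34–0.36 rad, and the board was then lowered flat and let go; the verdict was not shown to me.

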